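# Put the capping chucks back on their peg rail in order of size

## Robot

A 6-joint arm with a two-finger parallel gripper is mounted at the origin on a cart in front of the work surface, level with it; the furniture and walls round the work are solid. World frame = base frame: x ahead of the robot, y to its left, z up, the work surface at z = 0. Lengths are in m, angles in rad, forces in N, time in s.
With the tool pointing down it reaches from about 0.375 to 0.9 m from the base axis. Payload 3.1 kg.
Tool frame: the origin (TCP) lies between the finger pads; the fingertips stand 17 mm ahead of it and the grasp point (between the pads) lies 2 mm behind it (robot.nose_length is the distance from the TCP to the fingertips, in m); z points along the fingers, y is the line along which they close (so a half turn about z gives the same grasp; the last joint's range is limited). The gripper opens to 87 mm and grips with 3 to 60 N. Pads are 19 mm wide; open, the fingers measure 117 mm over their backs; the gripper's body (75 mm by 190 mm) begins 51 mm behind the grasp point.
Start: joints at [1.123, 0.527, 1.433, -0, 1.181, -0.178], TCP at [0.167, 0.602, 0.208] pointing down, gripper open.
Joint ranges: [-3.08, 3.08], [-0.75, 2.2], [0.22, 2.44], [-1.43, 4.57], [0, 2.65], [-2.85, 2.85]. Speed limits (rad/s): [2.79, 2.79, 3.14, 3.14, 3.14, 3.14].

## Interface

Orientations are given as a unit quaternion [x, y, z, w].
In Python, from rig import robot, cams gives the robot as it stands.
- The arm moves only by the shell command python3 -m pendant 'ROWS' [FORCE]. ROWS is JSON, a list of rows, each an object with "jaw": the opening, from 0 (shut) to 1 (fully open); "linear": the shift along the tool's x, y, z in cm, a list of three; "twist": the turn about the tool's z in degrees. A call has 1 to 12 rows; each row shifts and turns the commanded pose from where the row before left it, along the tool's axes as they then stand; what a row does not reach is not made up. A row lasts 1/12 s, in which the tool goes at most 41.7 mm and 7.16 degrees, less where a joint would pass 70% of its speed; a pose out of reach is approached as far as the arm can. A call is refused whole if a number of a shift passes 4.17 or a number of a turn 7.16, either way. A call with a gripper value outside its range is refused whole. The fingers move at their own pace and stop on an object; FORCE is the grip in N (left out, the last holds). Time passes only in rows, so rows that do not move let the fingers close. It gives the time, the measured TCP pose, the force, the opening and the grip force at its end, in the units of the state.
- robot.get_obs(): the state, without advancing time (a new reading comes with each control period).
- cams.camera(name): name is "scene" or "top" or "wrist"; returns a dict with "color" (384x512x3 uint8, blue, green, red), "depth" (384x512 float32, m along the optical axis (not along the pixel's ray), 0 where there is no reading), "fov_y" (degrees; the focal length in pixels is half the picture's height over the tangent of half this angle, whatever the lens; pixels are square), "cx", "cy" (the principal point, pixels), "k1" (the pictures are not rectified: a ray, as slopes to the right and down, at radius r is drawn at 1 + k1 r^2 times it, then the intrinsics apply), "view" (4x4, takes a point from world to camera coordinates). Camera axes: x right, y down, z forward; pixel columns grow to the right and rows downward; lengths in m; the calibration is good to about 2 mm. A picture is of the moment at which its call begins.
- robot.hand_in(): hands the job in; it is judged then, once.
The state is a dict: "time": time; "q": joint angles; "joint_velocities": joint speeds; "joint_torque": joint torques, N m; "position": TCP position; "tool_rot": TCP orientation; "ft_force": force on the tool from outside, world axes, zero at the start; "moment": the same for the moment, N m; "grip_width": finger opening in m; "grip_force": force on a finger pad.
Only numpy, scipy, OpenCV 4.12 (cv2) and the standard library are available. Lean on these libraries where they do the work, as an engineer would, in place of code of your own. Each camera call takes 0.05 s, during which the arm holds its last target. There are 200 camera calls.

## Task

The capping job is over: put the four aluminium capping chucks back on the peg rail in order of size, each over the peg that fits its bore, from the smallest chuck on the thinnest peg to the largest on the thickest. Each must sit fully down, flat on the rail. Leave the beaker and the sample jar where they stand.

Things in the scene. Friction and masses are not known exactly. Their poses are not given: they have to be found in the camera images.
- chuck_1_centre (a point): Smallest of the four loose capping chucks: an upright bare-aluminium sleeve, 36 mm outside diameter, 30 mm high, with a ribbed (knurled) grip band and a black-lined round bore of 20 mm right through it from top to bottom; it stands on the desk on its flat end. The point is at its centre, half-way up (15 mm above its underside) on the bore axis; z points up along the bore; its turn about z does not matter. Grasp it across the outside, near the top.
- chuck_2_centre (a point): Second smallest of the four loose capping chucks: an upright bare-aluminium sleeve, 42 mm outside diameter, 36 mm high, with a ribbed (knurled) grip band and a black-lined round bore of 26 mm right through it from top to bottom; it stands on the desk on its flat end. The point is at its centre, half-way up (18 mm above its underside) on the bore axis; z points up along the bore; its turn about z does not matter. Grasp it across the outside, near the top.
- chuck_3_centre (a point): Second largest of the four loose capping chucks: an upright bare-aluminium sleeve, 49 mm outside diameter, 42 mm high, with a ribbed (knurled) grip band and a black-lined round bore of 33 mm right through it from top to bottom; it stands on the desk on its flat end. The point is at its centre, half-way up (21 mm above its underside) on the bore axis; z points up along the bore; its turn about z does not matter. Grasp it across the outside, near the top.
- chuck_4_centre (a point): Largest of the four loose capping chucks: an upright bare-aluminium sleeve, 56 mm outside diameter, 48 mm high, with a ribbed (knurled) grip band and a black-lined round bore of 40 mm right through it from top to bottom; it stands on the desk on its flat end. The point is at its centre, half-way up (24 mm above its underside) on the bore axis; z points up along the bore; its turn about z does not matter. Grasp it across the outside, near the top.
- peg_1: Thinnest of four fixed upright white plastic pegs in a row on the peg rail, leftmost seen from the robot; for the chuck with the 20 mm bore. 17 mm thick for its lowest 6 mm, then tapering to 5 mm at its top, 24 mm above the rail. Origin: centre of its foot, on the rail's flat top; z up, y along the row to the thin-peg end, x across it. Its chuck, fully down, has its centre 15 mm above. Rail: fixed grey bar, 290 x 74 mm, top 15 mm over the desk.
- peg_2: Second thinnest of four fixed upright white plastic pegs in a row on the peg rail, second from the left; for the chuck with the 26 mm bore. 23 mm thick for its lowest 6 mm, then tapering to 8 mm at its top, 28 mm above the rail. Origin: centre of its foot, on the rail's flat top; z up, y along the row to the thin-peg end, x across it. Its chuck, fully down, has its centre 18 mm above. 64 mm along the row from the thinnest peg.
- peg_3: Second thickest of four fixed upright white plastic pegs in a row on the peg rail, third from the left; for the chuck with the 33 mm bore. 30 mm thick for its lowest 6 mm, then tapering to 11 mm at its top, 32 mm above the rail. Origin: centre of its foot, on the rail's flat top; z up, y along the row to the thin-peg end, x across it. Its chuck, fully down, has its centre 21 mm above. 70.5 mm along the row from the next thinner peg.
- peg_4: Thickest of four fixed upright white plastic pegs in a row on the peg rail, rightmost; for the chuck with the 40 mm bore. 37 mm thick for its lowest 6 mm, then tapering to 14 mm at its top, 36 mm above the rail. Origin: centre of its foot, on the rail's flat top; z up, y along the row to the thin-peg end, x across it. Its chuck, fully down, has its centre 24 mm above. 77.5 mm along the row from the next thinner peg.
- beaker_centre (a point): Loose clear 250 ml beaker, 70 mm across and 90 mm high, standing on the desk under the filling machine's boom and nozzle, which hang some 0.25 to 0.4 m above the desk there (keep the arm clear of them); the point is half-way up (45 mm) on its axis. To be left where it stands.
- sample_jar_centre (a point): Loose closed glass sample jar with a brass-coloured lid, 64 mm across and 94 mm high, standing on the desk behind the rail; the point is half-way up (47 mm) on its axis. To be left where it stands. (At the other side, right of the desk, a block of filled bottles 0.27 m tall stands: keep clear of it.)

How it is judged:
At the end, for the whole second after the job is handed in: Each chuck is over its own peg (axis within 8 mm of the peg's), fully down (centre within 4 mm of its seated height), upright within 0.1 rad and at rest, released (horizontal distance between chuck_1_centre and peg_1 below 0.008 m and z of chuck_1_centre in the frame of peg_1 between 0.011 and 0.019 m and angle between each of chuck_1_centre, chuck_2_centre, chuck_3_centre, chuck_4_centre's own z axis and vertical below 0.1 rad and linear speed of each of chuck_1, chuck_2, chuck_3, chuck_4 below 0.02 m/s and horizontal distance between chuck_2_centre and peg_2 below 0.008 m and z of chuck_2_centre in the frame of peg_2 between 0.014 and 0.022 m and horizontal distance between chuck_3_centre and peg_3 below 0.008 m and z of chuck_3_centre in the frame of peg_3 between 0.017 and 0.025 m and horizontal distance between chuck_4_centre and peg_4 below 0.008 m and z of chuck_4_centre in the frame of peg_4 between 0.02 and 0.028 m); the robot touches nothing.
It fails at once if the beaker is moved by more than 25 mm (distance of beaker_centre from where it was at the start of the episode above 0.025 m).
It fails at once if the sample jar is moved by more than 25 mm (distance of sample_jar_centre from where it was at the start of the episode above 0.025 m).
It also fails if it takes over 86 s, if anything falls off the work surface, if the arm or the gripper's body presses on something with over 40 N, if the wrist force passes 120 N, or if a joint passes its speed limit or range.

## Working session

There is one attempt and no reset: what is moved stays moved. The work goes in short steps, Python scripts to look and compute and a shell command to move; the robot and the scene stay as the last step left them, time stands still between calls to the robot, and variables do not carry over. Pictures are saved under pics/ and viewed, at most 14 in all, crops included, and the job is handed in when it is done.

```bash
mkdir -p pics; ls; cat > h.py <<'E'
import numpy as np, cv2
from rig import robot, cams
from scipy.spatial.transform import Rotation as R
def cloud(c):
    h,w=c["depth"].shape; f=h/2/np.tan(np.radians(c["fov_y"])/2)
    K=np.array([[f,0,c["cx"]],[0,f,c["cy"]],[0,0,1.]])
    u,v=np.meshgrid(np.arange(w),np.arange(h))
    p=np.stack([u,v],-1).reshape(-1,1,2).astype(float)
    n=cv2.undistortPoints(p,K,np.array([c["k1"],0,0,0,0.])).reshape(h,w,2)
    d=c["depth"]; P=np.dstack([n*d[...,None],d,np.ones_like(d)])
    return (P@np.linalg.inv(c["view"]).T)[...,:3]
E
python3 - <<'E'
from h import *
for n in("top","scene"):
    c=cams.camera(n); cv2.imwrite(f"pics/{n}0.png",c["color"]); np.save(n+"0.npy",cloud(c)); print(c["fov_y"],c["k1"],np.linalg.inv(c["view"])[:3,3])
o=robot.get_obs(); print(o["time"],o["position"],R.from_quat(o["tool_rot"]).as_matrix().round(3),o["grip_width"])
E
```

```text
pics
44.46019820968749 -0.14600325245828522 [ 0.45156715 -0.08374731  1.2724843 ]
50.86301709387714 -0.05659096433395675 [ 0.1716582  -0.68517568  0.71541986]
0.1 [0.16627606 0.60177307 0.20667721] [[-0.964  0.267 -0.001]
 [ 0.267  0.964 -0.002]
 [ 0.    -0.002 -1.   ]] 0.08721223311578981
```

View pics/top0.png

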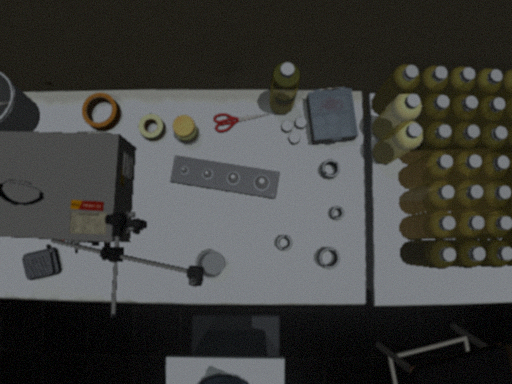

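View pics/scene0.png

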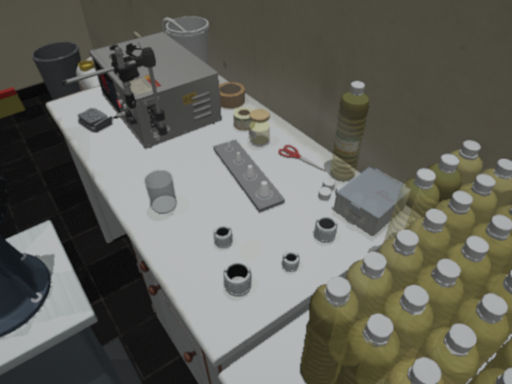

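The top view shows four chucks at about (329,169), (336,213), (283,242) and (327,258), the pegs from (185,170) to (261,182), the beaker at (211,262) and the jar at (185,128). Next I'll measure them.

```bash
python3 - <<'E'
from h import *
P=np.load("top0.npy")
for n,(u,v) in dict(a=(329,169),b=(336,213),c=(283,242),d=(327,258)).items():
    s=P[v-20:v+21,u-20:u+21].reshape(-1,3); s=s[s[:,2]>0.012]
    t=s[s[:,2]>np.percentile(s[:,2],95)-0.006]
    c,r=cv2.minEnclosingCircle(t[:,:2].astype(np.float32)); print(n,"top z",np.median(t[:,2]).round(4),"c",np.round(c,4),"r",round(r,4),len(t))
s=P[150:202,165:285].reshape(-1,3); m=(s[:,2]>0.008)&(s[:,2]<0.022); 
print("rail",cv2.minAreaRect(s[m][:,:2].astype(np.float32)))
for u,v in((185,170),(208,174),(233,178),(261,182)):
    s=P[v-9:v+10,u-9:u+10].reshape(-1,3); t=s[s[:,2]>s[:,2].max()-0.008]; print("peg",s[:,2].max(),t.mean(0).round(4),len(t))
for n,(u,v) in dict(beaker=(211,262),jar=(185,128)).items():
    s=P[v-22:v+23,u-22:u+23].reshape(-1,3); t=s[s[:,2]>0.06]; print(n,len(t),t.mean(0).round(3),t.max(0),t.min(0))
s=P[130:310,40:215].reshape(-1,3);m=s[:,2]>0.2;
for u,v in((115,220),(115,250),(150,260),(190,270),(195,275),(113,300),(135,180)): print(u,v,P[v,u].round(3))
for u,v in((410,250),(385,140),(330,115)):print(u,v,P[v-8:v+9,u-8:u+9].reshape(-1,3)[:,2].max(),P[v,u])
E
```

```text
a top z 0.0421 c [ 0.5626 -0.1911] r 0.1546 70
b top z 0.0294 c [ 0.4989 -0.1994] r 0.125 63
c top z 0.036 c [ 0.4588 -0.1295] r 0.0464 74
d top z 0.0467 c [ 0.4381 -0.1914] r 0.1086 119
rail ((0.6356468200683594, -0.0022848546504974365), (0.3122667968273163, 0.07478161156177521), 81.17826843261719)
peg 1.2724843021479408 [ 0.4516 -0.0837  1.2725] 2
peg 1.2724843021479408 [ 0.4516 -0.0837  1.2725] 1
peg 1.2724843021479408 [ 0.4516 -0.0837  1.2725] 2
peg 1.2724843021479408 [ 0.4516 -0.0837  1.2725] 2
beaker 408 [0.4   0.029 0.307] [0.45156715 0.06632648 1.2724843 ] [ 0.37136388 -0.08374731  0.06053406]
jar 387 [0.747 0.1   0.133] [0.7858475  0.13390041 1.2724843 ] [ 0.45156715 -0.08374731  0.06022217]
115 220 [0.5   0.205 0.324]
115 250 [0.439 0.202 0.33 ]
150 260 [0.42  0.129 0.332]
190 270 [0.405 0.039 0.393]
195 275 [0.395 0.031 0.38 ]
113 300 [0.335 0.212 0.3  ]
135 180 [ 0.628  0.252 -0.   ]
410 250 1.2724843021479408 [ 0.43978181 -0.47614742  0.08947908]
385 140 1.2724843021479408 [ 0.71422945 -0.40488331  0.13446235]
330 115 1.2724843021479408 [ 0.79755538 -0.27866078  0.06025655]
```

```bash
cat > fit.py <<'E'
from h import *
from scipy.optimize import least_squares
def fit(pts,zt,ro,ri):
    """ring fit of top face: points near zt"""
    t=pts[(abs(pts[:,2]-zt)<0.006)][:,:2]; c=np.median(t,0)
    for _ in range(3):
        t=t[np.linalg.norm(t-c,axis=1)<ro+0.008]
        f=lambda c:(lambda r:np.maximum(r-ro,0)+np.maximum(ri-r,0))(np.linalg.norm(t-c,axis=1))
        c=least_squares(f,c,loss="soft_l1",f_scale=0.002).x
    return c,len(t)
E
python3 - <<'E'
from fit import *
P=np.load("top0.npy"); S=np.load("scene0.npy")
A=np.vstack([P.reshape(-1,3),S.reshape(-1,3)]); ok=(A[:,2]<0.9)
for nm,Q in(("top",P.reshape(-1,3)),("scene",S.reshape(-1,3))):
    for i,c0,h,ro,ri in((3,(.5626,-.191),.042,.0245,.0165),(1,(.4989,-.1994),.03,.018,.01),(2,(.4588,-.1295),.036,.021,.013),(4,(.4381,-.1914),.048,.028,.02)):
        s=Q[np.linalg.norm(Q[:,:2]-c0,axis=1)<.045]; c,n=fit(s,h,ro,ri); print(nm,i,c.round(4),n)
    s=Q[(Q[:,2]>.009)&(Q[:,2]<.021)&(abs(Q[:,0]-.64)<.1)&(abs(Q[:,1])<.17)]; 
    print("rail",cv2.minAreaRect(s[:,:2].astype(np.float32)),np.median(s,0))
    s=Q[(Q[:,2]>.03)&(Q[:,2]<.056)&(abs(Q[:,0]-.64)<.06)&(abs(Q[:,1])<.17)]
    for y0 in(.12,.05,-.02,-.09): 
        t=s[abs(s[:,1]-y0)<.032]; print(" peg",len(t),t.mean(0).round(4),np.ptp(t,axis=0).round(3))
Q=A[ok]
print("max heights (cm), rows x .25-.75, cols y .7..-.05")
for x in np.arange(.25,.8,.05):
    print(round(x,2),[int(100*max(Q[(abs(Q[:,0]-x)<.025)&(abs(Q[:,1]-y)<.025)][:,2],default=-.01)) for y in np.arange(.7,-.06,-.05)])
s=Q[(Q[:,0]>.3)&(Q[:,0]<.5)&(Q[:,1]>-.05)&(Q[:,1]<.2)&(Q[:,2]>.2)]
for y in np.arange(-.04,.2,.02):
    t=s[abs(s[:,1]-y)<.01]
    if len(t): print("boom y",round(y,2),t.min(0).round(3),t.max(0).round(3))
E
```

```text
return _methods._mean(a, axis=axis, dtype=dtype,
  ret = um.true_divide(
Traceback (most recent call last):
  File "fit.py", line 9, in fit
    c=least_squares(f,c,loss="soft_l1",f_scale=0.002).x
      ~~~~~~~~~~~~~^^^^^^^^^^^^^^^^^^^^^^^^^^^^^^^^^^
ValueError: Initial guess is outside of provided bounds
```

```bash
python3 - <<'E'
from fit import *
P=np.load("top0.npy"); S=np.load("scene0.npy")
c0={}
for i,(u,v) in {3:(329,169),1:(336,213),2:(283,242),4:(327,258)}.items():
    s=P[v-12:v+13,u-12:u+13].reshape(-1,3); s=s[(s[:,2]>0.018)&(s[:,2]<.06)]; c0[i]=np.median(s,0)[:2]
A=np.vstack([P.reshape(-1,3),S.reshape(-1,3)])
for nm,Q in(("top",P.reshape(-1,3)),("scene",S.reshape(-1,3))):
    for i,h,ro,ri in((1,.03,.018,.01),(2,.036,.021,.013),(3,.042,.0245,.0165),(4,.048,.028,.02)):
        s=Q[np.linalg.norm(Q[:,:2]-c0[i],axis=1)<.04]; c,n=fit(s,h,ro,ri); print(nm,i,c.round(4),n)
    s=Q[(Q[:,2]>.009)&(Q[:,2]<.021)&(abs(Q[:,0]-.64)<.1)&(abs(Q[:,1])<.17)]; 
    print("rail",cv2.minAreaRect(s[:,:2].astype(np.float32)),np.median(s,0))
    s=Q[(Q[:,2]>.03)&(Q[:,2]<.056)&(abs(Q[:,0]-.64)<.06)&(abs(Q[:,1])<.17)]
    for y0 in(.11,.05,-.02,-.09): 
        t=s[abs(s[:,1]-y0)<.03]; print(" peg",len(t),t.mean(0).round(4) if len(t) else 0)
Q=A[A[:,2]<.6]
for x in np.arange(.25,.8,.05):
    print(round(x,2),[int(100*max(Q[(abs(Q[:,0]-x)<.025)&(abs(Q[:,1]-y)<.025)][:,2],default=-.01)) for y in np.arange(.7,-.06,-.05)])
s=Q[(Q[:,0]>.3)&(Q[:,0]<.5)&(Q[:,1]>-.05)&(Q[:,1]<.2)&(Q[:,2]>.2)]
for y in np.arange(-.04,.2,.02):
    t=s[abs(s[:,1]-y)<.01]
    if len(t): print("boom y",round(y,2),t.min(0).round(3),t.max(0).round(3))
E
```

```text
top 1 [ 0.5397 -0.2996] 94
top 2 [ 0.4595 -0.1559] 114
top 3 [ 0.6577 -0.2811] 130
top 4 [ 0.4204 -0.2738] 147
rail ((0.668422281742096, -0.010476857423782349), (0.3060387372970581, 0.14196617901325226), 81.29507446289062) [0.63716499 0.009748   0.01482834]
 peg 13 [0.6526 0.1136 0.0354]
 peg 30 [0.643  0.0499 0.0378]
 peg 58 [ 0.6314 -0.0199  0.04  ]
 peg 94 [ 0.6194 -0.0959  0.0416]
scene 1 [ 0.5364 -0.2995] 163
scene 2 [ 0.4566 -0.1571] 170
scene 3 [ 0.6548 -0.2816] 193
scene 4 [ 0.4175 -0.2741] 289
rail ((0.6597508192062378, 0.0003070235252380371), (0.2932177782058716, 0.12688609957695007), 81.1308822631836) [ 0.62692247 -0.01258156  0.01681878]
 peg 16 [0.6507 0.1115 0.0354]
 peg 32 [0.6399 0.0476 0.0377]
 peg 68 [ 0.6279 -0.0236  0.0392]
 peg 114 [ 0.6151 -0.1009  0.0418]
0.25 [-73, -74, -73, -73, -73, -73, -73, -73, -74, -73, -74, -73, -73, -73, -74, -73]
0.3 [0, 0, 0, 0, 0, 0, 0, 0, 0, 0, 30, 0, 0, 0, 0, 0]
0.35 [0, 0, 0, 4, 4, 3, 0, 0, 0, 0, 30, 0, 0, 37, 37, 0]
0.4 [0, 0, 0, 3, 4, 3, 7, 0, 0, 34, 34, 34, 35, 41, 40, 0]
0.45 [0, 18, 18, 18, 18, 18, 18, 28, 30, 34, 34, 33, 0,
[... 153 characters left out ...]
 20, 21, 21, 18, 18, 18, 18, 0, 1, 2, 2, 4, 3]
0.65 [-1, 18, 18, 18, 18, 18, 18, 18, 18, 18, 0, 2, 4, 4, 5, 4]
0.7 [-1, 18, 18, 18, 18, 18, 18, 18, 18, 18, 0, 1, 5, 2, 1, 0]
0.75 [-1, 22, 21, 19, 17, 17, 4, 5, 4, 5, 5, 9, 9, 1, 1, 0]
boom y 0.02 [0.372 0.016 0.275] [0.411 0.03  0.417]
boom y 0.04 [0.37  0.03  0.274] [0.413 0.05  0.418]
boom y 0.06 [0.399 0.051 0.353] [0.41  0.07  0.365]
boom y 0.08 [0.402 0.07  0.345] [0.414 0.09  0.359]
boom y 0.1 [0.406 0.09  0.341] [0.417 0.109 0.353]
boom y 0.12 [0.409 0.11  0.332] [0.42  0.13  0.348]
boom y 0.14 [0.412 0.13  0.329] [0.424 0.15  0.342]
boom y 0.16 [0.416 0.15  0.321] [0.428 0.17  0.337]
boom y 0.18 [0.419 0.17  0.312] [0.437 0.19  0.33 ]
```

The four chucks, the pegs and the boom (top at 0.418 m) are now located. I'll raise the tool above the boom and turn it so that y is world x, then cross.

```bash
python3 -m pendant '[{"jaw":1,"linear":[0,0,-2.5],"twist":7},{"jaw":1,"linear":[0,0,-2.5],"twist":7},{"jaw":1,"linear":[0,0,-2.5],"twist":7},{"jaw":1,"linear":[0,0,-2.5],"twist":7},{"jaw":1,"linear":[0,0,-2.5],"twist":7},{"jaw":1,"linear":[0,0,-2.5],"twist":7},{"jaw":1,"linear":[0,0,-2.5],"twist":7},{"jaw":1,"linear":[0,0,-2.5],"twist":7},{"jaw":1,"linear":[0,0,-2.5],"twist":7},{"jaw":1,"linear":[0,0,-2.5],"twist":7},{"jaw":1,"linear":[0,0,-2.5],"twist":4.5},{"jaw":1,"linear":[0,0,0],"twist":0}]' 20
python3 - <<'E'
from h import *
o=robot.get_obs(); print(o["q"],R.from_quat(o["tool_rot"]).as_matrix().round(3))
E
```

```text
time: 1.1
position: [0.1672, 0.6039, 0.4882]
tool_rot: [0.708, 0.707, 0.005, -0.002]
ft_force: [0.7, 1.0, 1.6]
grip_width: 0.0867
grip_force: 0.0
[ 1.12255241e+00  3.57410786e-01  9.70039456e-01 -2.58464442e-05
  1.80375381e+00  1.12374387e+00] [[ 0.001  1.     0.005]
 [ 1.    -0.001  0.009]
 [ 0.009  0.005 -1.   ]]
```

```bash
python3 -m pendant '[{"jaw":1,"linear":[-3.8,1.55,0],"twist":0},{"jaw":1,"linear":[-3.8,1.55,0],"twist":0},{"jaw":1,"linear":[-3.8,1.55,0],"twist":0},{"jaw":1,"linear":[-3.8,1.55,0],"twist":0},{"jaw":1,"linear":[-3.8,1.55,0],"twist":0},{"jaw":1,"linear":[-3.8,1.55,0],"twist":0},{"jaw":1,"linear":[-3.8,1.55,0],"twist":0},{"jaw":1,"linear":[-3.8,1.55,0],"twist":0},{"jaw":1,"linear":[-3.8,1.55,0],"twist":0},{"jaw":1,"linear":[-3.8,1.55,0],"twist":0},{"jaw":1,"linear":[-3.8,1.55,0],"twist":0},{"jaw":1,"linear":[-3.8,1.55,0],"twist":0}]'
python3 - <<'E'
from h import *
o=robot.get_obs(); print(o["q"])
E
python3 -m pendant '[{"jaw":1,"linear":[-3.8,1.55,0],"twist":0},{"jaw":1,"linear":[-3.8,1.55,0],"twist":0},{"jaw":1,"linear":[-3.8,1.55,0],"twist":0},{"jaw":1,"linear":[-3.8,1.55,0],"twist":0},{"jaw":1,"linear":[-3.8,1.55,0],"twist":0},{"jaw":1,"linear":[-3.8,1.55,0],"twist":0},{"jaw":1,"linear":[-3.8,1.55,0],"twist":0},{"jaw":1,"linear":[-3.8,1.55,0],"twist":0},{"jaw":1,"linear":[-3.8,1.55,0],"twist":0},{"jaw":1,"linear":[-3.8,1.55,0],"twist":0},{"jaw":1,"linear":[-3.8,1.55,0],"twist":0},{"jaw":1,"linear":[-2,0,0],"twist":0}]'
python3 - <<'E'
from h import *
o=robot.get_obs(); print(o["q"])
E
```

```text
time: 2.1
position: [0.3524, 0.1446, 0.4816]
tool_rot: [0.706, 0.708, -0.0, -0.0]
ft_force: [1.4, 0.5, 0.1]
grip_width: 0.0875
grip_force: 0.0
[ 9.37322647e-02 -6.62964157e-02  1.49840076e+00  8.82169925e-05
  1.71063199e+00  9.13376725e-02]
time: 3.1
position: [0.5251, -0.2957, 0.479]
tool_rot: [0.707, 0.707, -0.0, -0.001]
ft_force: [-0.0, 0.5, -0.6]
grip_width: 0.0873
grip_force: 0.0
[-6.97800770e-01  3.22578183e-01  1.04422443e+00 -6.27657032e-04
  1.77723377e+00 -6.97672034e-01]
```

```bash
python3 - <<'E'
import numpy as np
from scipy.optimize import least_squares
d=[(.527,1.433,.167,.602,.2075),(.3574,.97004,.1672,.6039,.4882),(-.0663,1.4984,.3524,.1446,.4816),(.32258,1.04422,.5251,-.2957,.479)]
d=np.array(d); r=np.sqrt(d[:,2]**2+d[:,3]**2-.111**2); s=d[:,0]+d[:,1]
M=np.vstack([np.c_[np.sin(d[:,0]),np.sin(s),0*s+1,0*s],np.c_[np.cos(d[:,0]),np.cos(s),0*s,0*s+1]])
x,res,rk,sv=np.linalg.lstsq(M,np.r_[r,d[:,4]],rcond=None); print(x,res,rk,M@x-np.r_[r,d[:,4]])
E
```

```text
[ 0.52013113  0.397842    0.01909966 -0.09332918] [0.00259324] 4 [ 0.03398952 -0.02952739  0.01428022 -0.01874235 -0.00223141  0.00159921
 -0.00093832  0.00157052]
```

```bash
python3 - <<'E'
import numpy as np
d=[(.527,1.433,.167,.602,.2075),(.3574,.97004,.1672,.6039,.4882),(-.0663,1.4984,.3524,.1446,.4816),(.32258,1.04422,.5251,-.2957,.479)]
d=np.array(d); r=np.sqrt(d[:,2]**2+d[:,3]**2-.111**2); s=d[:,0]+d[:,1]
for nc in(0,1):
    M=np.vstack([np.c_[np.sin(d[:,0]),np.sin(s),np.cos(s),0*s,0*s+nc],np.c_[np.cos(d[:,0]),np.cos(s),-np.sin(s),0*s+1,0*s]])
    x,res,rk,sv=np.linalg.lstsq(M,np.r_[r,d[:,4]],rcond=None); print(x,(M@x-np.r_[r,d[:,4]]).round(4))
E
```

```text
[ 0.59188713  0.39100957  0.11772323 -0.04644523  0.        ] [-0.     -0.0018 -0.0001  0.0021  0.0003 -0.0002  0.     -0.0002]
[ 0.59220717  0.39173477  0.11790338 -0.04660766 -0.00084772] [-0.0001 -0.0018 -0.0002  0.0021  0.     -0.0001  0.0001 -0.    ]
```

```bash
python3 -m pendant '[{"jaw":1,"linear":[-0.2,0.6,3.5],"twist":0},{"jaw":1,"linear":[-0.2,0.7,3.5],"twist":0},{"jaw":1,"linear":[0,0,3.5],"twist":0},{"jaw":1,"linear":[0,0,3.5],"twist":0},{"jaw":1,"linear":[0,0,3.5],"twist":0},{"jaw":1,"linear":[0,0,3.5],"twist":0},{"jaw":1,"linear":[0,0,3.5],"twist":0},{"jaw":1,"linear":[0,0,3.5],"twist":0},{"jaw":1,"linear":[0,0,0],"twist":0},{"jaw":1,"linear":[0,0,0],"twist":0}]'
cat > look.py <<'E'
from fit import *
import sys
o=robot.get_obs(); c=cams.camera("wrist"); Q=cloud(c); p=o["position"]
cv2.imwrite(f"pics/{sys.argv[1]}.png",c["color"]); Q=Q.reshape(-1,3)
C={1:(.538,-.2995,.03,.018,.01),2:(.458,-.1565,.036,.021,.013),3:(.656,-.2813,.042,.0245,.0165),4:(.419,-.274,.048,.028,.02)}
print("tcp",np.round(p,4),"q6",o["q"][5])
i=int(sys.argv[2])
if i:
    x,y,h,ro,ri=C[i]; s=Q[np.linalg.norm(Q[:,:2]-(x,y),axis=1)<.045]
    c,n=fit(s,h,ro,ri); print("chuck",i,c.round(4),n); print("delta cm",((c-p[:2])*100).round(2))
E
python3 look.py w1 1
```

```text
time: 3.93
position: [0.5351, -0.294, 0.2001]
tool_rot: [0.707, 0.708, -0.0, -0.003]
ft_force: [0.8, 0.2, 0.6]
grip_width: 0.0869
grip_force: 0.0
tcp [ 0.5351 -0.294   0.2001] q6 -0.686716727392543
chuck 1 [ 0.5383 -0.2972] 491
delta cm [ 0.32 -0.31]
```

View pics/w1.png

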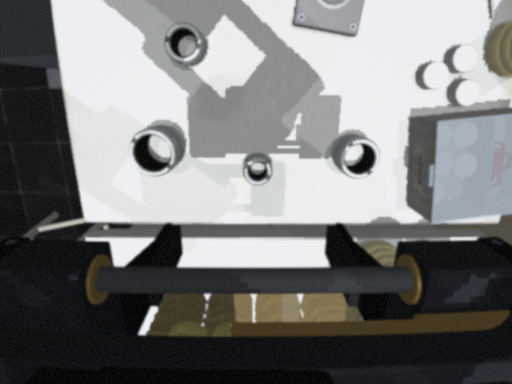

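The wrist view shows chuck 1 at (257,168), between the fingers, with chucks 4, 3 and 2 at (155,150), (357,155) and (185,43). I'll descend and grasp chuck 1.

```bash
python3 -m pendant '[{"jaw":1,"linear":[-0.3,0.3,3.5],"twist":0},{"jaw":1,"linear":[0,0,3.5],"twist":0},{"jaw":1,"linear":[0,0,3.5],"twist":0},{"jaw":1,"linear":[0,0,3.0],"twist":0},{"jaw":1,"linear":[0,0,2.5],"twist":0},{"jaw":1,"linear":[0,0,1.6],"twist":0},{"jaw":1,"linear":[0,0,0],"twist":0},{"jaw":0,"linear":[0,0,0],"twist":0},{"jaw":0,"linear":[0,0,0],"twist":0},{"jaw":0,"linear":[0,0,0],"twist":0},{"jaw":0,"linear":[0,0,0],"twist":0},{"jaw":0,"linear":[0,0,0],"twist":0}]' 20
python3 -m pendant '[{"jaw":0,"linear":[0,0,0],"twist":0},{"jaw":0,"linear":[0,0,0],"twist":0},{"jaw":0,"linear":[0,0,0],"twist":0},{"jaw":0,"linear":[0,0,0],"twist":0}]'
```

```text
time: 4.98
position: [0.5405, -0.2989, 0.0281]
tool_rot: [0.707, 0.707, 0.0, 0.001]
ft_force: [0.1, 0.2, 0.2]
grip_width: 0.0615
grip_force: 0.0
time: 5.32
position: [0.5397, -0.2983, 0.0265]
tool_rot: [0.707, 0.707, -0.0, -0.0]
ft_force: [-0.0, -1.3, 0.9]
grip_width: 0.035
grip_force: 0.0
```

```bash
python3 -m pendant '[{"jaw":0,"linear":[0,0,0],"twist":0},{"jaw":0,"linear":[0,0,0],"twist":0},{"jaw":0,"linear":[0,0,-1.5],"twist":0},{"jaw":0,"linear":[0,0,-2.5],"twist":0},{"jaw":0,"linear":[0,0,-3.5],"twist":0},{"jaw":0,"linear":[0,0,-3.5],"twist":0},{"jaw":0,"linear":[0,0,-3.5],"twist":0},{"jaw":0,"linear":[0,0,0],"twist":0}]'
python3 -m pendant '[{"jaw":0,"linear":[3,0.9,0],"twist":0},{"jaw":0,"linear":[3.8,1,0],"twist":0},{"jaw":0,"linear":[3.8,1,0],"twist":0},{"jaw":0,"linear":[3.8,1,0],"twist":0},{"jaw":0,"linear":[3.8,1,0],"twist":0},{"jaw":0,"linear":[3.8,1,0],"twist":0},{"jaw":0,"linear":[3.8,1,0],"twist":0},{"jaw":0,"linear":[3.8,1,0],"twist":0},{"jaw":0,"linear":[3.8,1,0],"twist":0},{"jaw":0,"linear":[3.8,1,0],"twist":0},{"jaw":0,"linear":[3,1,0],"twist":0},{"jaw":0,"linear":[0.9,0.3,0],"twist":0}]'
python3 -m pendant '[{"jaw":0,"linear":[0,0,0],"twist":-7},{"jaw":0,"linear":[0,0,0],"twist":-7},{"jaw":0,"linear":[0,0,0],"twist":-7},{"jaw":0,"linear":[0,0,0],"twist":-7},{"jaw":0,"linear":[0,0,0],"twist":-7},{"jaw":0,"linear":[0,0,0],"twist":-7},{"jaw":0,"linear":[0,0,0],"twist":-7},{"jaw":0,"linear":[0,0,0],"twist":-7},{"jaw":0,"linear":[0,0,0],"twist":-7},{"jaw":0,"linear":[0,0,0],"twist":-7},{"jaw":0,"linear":[0,0,0],"twist":-7},{"jaw":0,"linear":[0,0,0],"twist":-4}]'
cat > peg.py <<'E'
from fit import *
import sys
o=robot.get_obs(); c=cams.camera("wrist"); Q=cloud(c); p=o["position"]; M=R.from_quat(o["tool_rot"]).as_matrix()
cv2.imwrite(f"pics/{sys.argv[1]}.png",c["color"]); Q=Q.reshape(-1,3)
print("tcp",np.round(p,4),"q6",o["q"][5],"w",o["grip_width"],o["grip_force"]); print(M.round(3))
s=Q[(Q[:,2]>.028)&(Q[:,2]<.056)]
for i,x,y in((1,.6517,.1126),(2,.6415,.0488),(3,.6297,-.0218),(4,.6173,-.0984)):
    t=s[np.linalg.norm(s[:,:2]-(x,y),axis=1)<.022]
    if len(t)>5:
        c=cv2.minEnclosingCircle(t[:,:2].astype(np.float32)); d=np.r_[np.array(c[0])-p[:2],0]
        print("peg",i,len(t),"mean",t.mean(0).round(4),"circ",np.round(c[0],4),round(c[1],4),"tool delta cm",(M.T@d*100).round(2)[:2])
E
python3 peg.py w2
```

```text
time: 5.98
position: [0.5437, -0.3014, 0.1792]
tool_rot: [0.707, 0.707, 0.001, 0.007]
ft_force: [0.3, -1.0, 1.1]
grip_width: 0.0004
grip_force: 0.0
time: 6.98
position: [0.652, 0.1179, 0.171]
tool_rot: [0.705, 0.709, 0.001, -0.0]
ft_force: [0.5, -0.3, -0.7]
grip_width: 0.0003
grip_force: 0.0
time: 7.98
position: [0.6509, 0.1118, 0.1709]
tool_rot: [0.076, 0.997, -0.0, -0.001]
ft_force: [-0.3, -0.6, 0.7]
grip_width: 0.0007
grip_force: 0.0
tcp [0.6509 0.1118 0.1709] q6 -1.4174309813429506 w 0.0006947856795073538 0.0
[[-0.989  0.151 -0.001]
 [ 0.151  0.989 -0.001]
 [ 0.001 -0.001 -1.   ]]
peg 1 90 mean [0.6507 0.1155 0.0341] circ [0.653  0.1154] 0.0059 tool delta cm [-0.15  0.39]
peg 2 203 mean [0.6405 0.0538 0.0363] circ [0.6422 0.0521] 0.0092 tool delta cm [-0.04 -6.03]
peg 3 405 mean [ 0.6296 -0.0137  0.0384] circ [ 0.6309 -0.0173] 0.0129 tool delta cm [  0.03 -13.06]
peg 4 654 mean [ 0.6182 -0.0881  0.0407] circ [ 0.6193 -0.0929] 0.0158 tool delta cm [  0.03 -20.71]
```

View pics/w2.png

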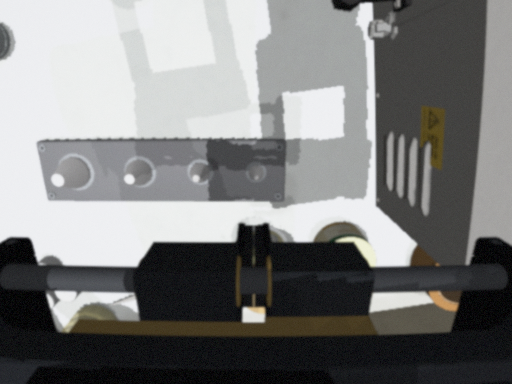

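The fingers ended fully shut, so chuck 1 was not held. The rail and pegs are clear at y≈172. I'll check the top camera for the chuck.

```bash
python3 - <<'E'
from fit import *
for n in("top","scene"):
    c=cams.camera(n); Q=cloud(c)
    if n=="top": cv2.imwrite("pics/top1.png",cv2.resize(c["color"][130:290,240:400],None,fx=3.5,fy=3.5))
    else: cv2.imwrite("pics/scene1.png",cv2.resize(c["color"][180:340,180:380],None,fx=3.5,fy=3.5))
    Q=Q.reshape(-1,3)
    s=Q[(np.linalg.norm(Q[:,:2]-(.538,-.2985),axis=1)<.06)&(Q[:,2]>.012)&(Q[:,2]<.06)]; print(len(s),s.mean(0),s.max(0),s.min(0))
    print(fit(s,.03,.018,.01))
E
```

```text
121 [ 0.53919961 -0.29881922  0.02674969] [ 0.5572914  -0.28125321  0.03437721] [ 0.52206757 -0.31816712  0.01203384]
(array([ 0.53960355, -0.29963322]), 93)
248 [ 0.53504676 -0.30098653  0.02524651] [ 0.55265729 -0.28161843  0.03394283] [ 0.51805252 -0.31759424  0.01206634]
(array([ 0.53645955, -0.29942073]), 158)
```

View pics/scene1.png

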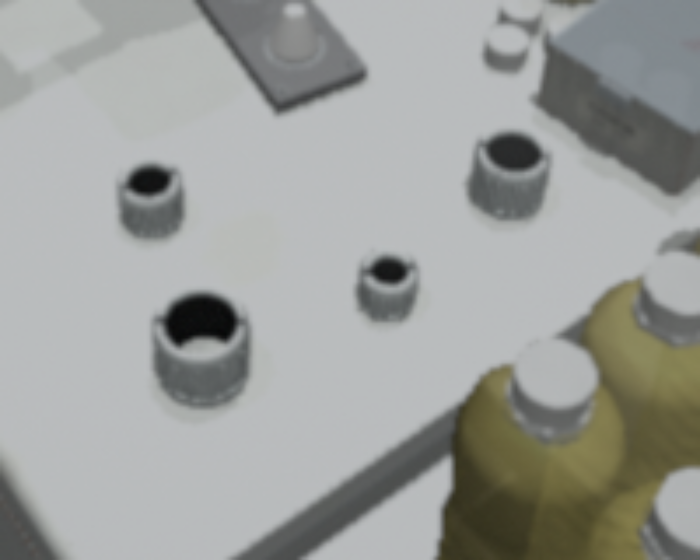

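Chuck 1 stands untouched where it was, so the fingers needed more closing time and a lower grasp. I'll go back for it.

```bash
python3 -m pendant '[{"jaw":1,"linear":[0,0,0],"twist":7},{"jaw":1,"linear":[0,0,0],"twist":7},{"jaw":1,"linear":[0,0,0],"twist":7},{"jaw":1,"linear":[0,0,0],"twist":7},{"jaw":1,"linear":[0,0,0],"twist":7},{"jaw":1,"linear":[0,0,0],"twist":7},{"jaw":1,"linear":[0,0,0],"twist":7},{"jaw":1,"linear":[0,0,0],"twist":7},{"jaw":1,"linear":[0,0,0],"twist":7},{"jaw":1,"linear":[0,0,0],"twist":7},{"jaw":1,"linear":[0,0,0],"twist":7},{"jaw":1,"linear":[0,0,0],"twist":4}]' 30
python3 -m pendant '[{"jaw":1,"linear":[-3.8,-1.03,0],"twist":0},{"jaw":1,"linear":[-3.8,-1.03,0],"twist":0},{"jaw":1,"linear":[-3.8,-1.03,0],"twist":0},{"jaw":1,"linear":[-3.8,-1.03,0],"twist":0},{"jaw":1,"linear":[-3.8,-1.03,0],"twist":0},{"jaw":1,"linear":[-3.8,-1.03,0],"twist":0},{"jaw":1,"linear":[-3.8,-1.03,0],"twist":0},{"jaw":1,"linear":[-3.8,-1.03,0],"twist":0},{"jaw":1,"linear":[-3.8,-1.03,0],"twist":0},{"jaw":1,"linear":[-3.8,-1.03,0],"twist":0},{"jaw":1,"linear":[-3.1,-1,0],"twist":0},{"jaw":1,"linear":[0,0,0],"twist":0}]'
python3 look.py w3 1
```

```text
time: 9.13
position: [0.6512, 0.1123, 0.1713]
tool_rot: [0.71, 0.705, -0.0, -0.0]
ft_force: [-0.7, -0.1, 0.6]
grip_width: 0.0722
grip_force: 0.0
time: 10.13
position: [0.537, -0.3057, 0.1716]
tool_rot: [0.71, 0.704, -0.001, 0.002]
ft_force: [-0.1, 1.1, 0.0]
grip_width: 0.0866
grip_force: 0.0
tcp [ 0.537  -0.3057  0.1716] q6 -0.6874540198517015
chuck 1 [ 0.5383 -0.297 ] 586
delta cm [0.13 0.86]
```

```bash
python3 -m pendant '[{"jaw":1,"linear":[0.8,0.1,3],"twist":0},{"jaw":1,"linear":[0,0,3.5],"twist":0},{"jaw":1,"linear":[0,0,3.5],"twist":0},{"jaw":1,"linear":[0,0,2.5],"twist":0},{"jaw":1,"linear":[0,0,1.5],"twist":0},{"jaw":1,"linear":[0,0,1],"twist":0},{"jaw":1,"linear":[0,0,0],"twist":0},{"jaw":1,"linear":[0,0,0],"twist":0}]'
python3 -m pendant '[{"jaw":0,"linear":[0,0,0],"twist":0},{"jaw":0,"linear":[0,0,0],"twist":0},{"jaw":0,"linear":[0,0,0],"twist":0},{"jaw":0,"linear":[0,0,0],"twist":0},{"jaw":0,"linear":[0,0,0],"twist":0},{"jaw":0,"linear":[0,0,0],"twist":0},{"jaw":0,"linear":[0,0,0],"twist":0},{"jaw":0,"linear":[0,0,0],"twist":0},{"jaw":0,"linear":[0,0,0],"twist":0},{"jaw":0,"linear":[0,0,0],"twist":0}]' 30
```

```text
time: 10.85
position: [0.54, -0.2898, 0.0216]
tool_rot: [0.707, 0.707, 0.0, -0.0]
ft_force: [-0.2, 0.3, 1.0]
grip_width: 0.0872
grip_force: 0.0
time: 11.68
position: [0.5397, -0.2903, 0.0215]
tool_rot: [0.707, 0.707, -0.0, -0.0]
ft_force: [0.0, 0.1, 0.5]
grip_width: 0.0285
grip_force: 0.0
```

```bash
python3 - <<'E'
from h import *
for k in range(3):
    o=robot.get_obs(); print(o["time"],o["position"],o["grip_width"],o["grip_force"])
c=cams.camera("scene"); cv2.imwrite("pics/scene2.png",cv2.resize(c["color"][180:330,200:400],None,fx=3.5,fy=3.5))
o=robot.get_obs(); print(o["time"],o["position"],o["grip_width"],o["grip_force"])
c=cams.camera("wrist"); cv2.imwrite("pics/w4.png",c["color"])
E
```

```text
11.6833 [ 0.53965112 -0.29033491  0.02147687] 0.028484444825432807 0.0
11.6833 [ 0.53965112 -0.29033491  0.02147687] 0.028484444825432807 0.0
11.6833 [ 0.53965112 -0.29033491  0.02147687] 0.028484444825432807 0.0
11.7333 [ 0.53964683 -0.29034244  0.02148784] 0.02456179474893371 0.0
```

View pics/scene2.png

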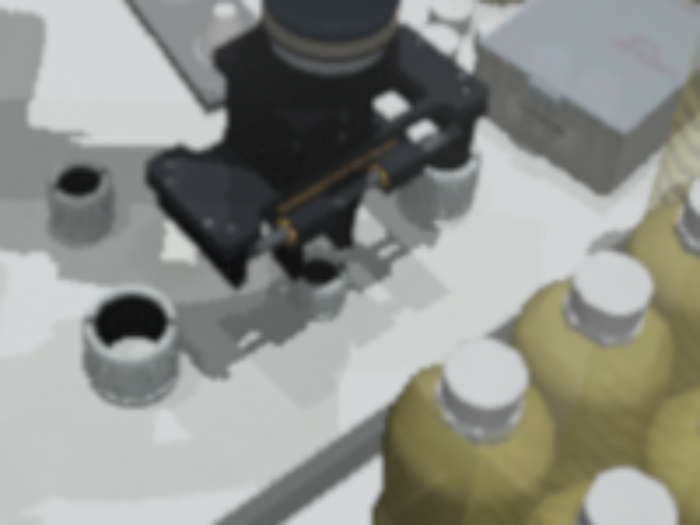

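View pics/w4.png

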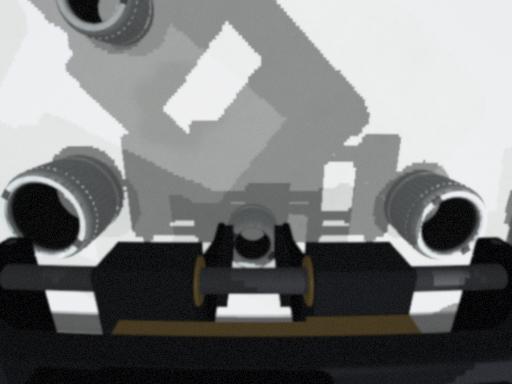

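The wrist view shows the chuck's top at (252,243), between fingers at (222,240) and (288,240) that seem nearer the camera. I'll check the finger heights by depth.

```bash
python3 - <<'E'
from h import *
o=robot.get_obs(); print(o["position"],o["q"],o["grip_width"],o["grip_force"])
c=cams.camera("wrist"); Q=cloud(c); print("cam",np.linalg.inv(c["view"]).round(3).tolist())
for v in range(215,330,8): print(v,[tuple((Q[v,u]*1000).astype(int)) for u in (205,218,225,252,285,292,305)])
c=cams.camera("scene"); Q=cloud(c); 
s=Q.reshape(-1,3); s=s[(np.linalg.norm(s[:,:2]-(.5397,-.295),axis=1)<.06)&(s[:,2]>.005)&(s[:,2]<.2)]
for z in np.arange(.005,.15,.01):
    t=s[abs(s[:,2]-z)<.005]
    if len(t): print(round(z,3),len(t),t.min(0).round(3),t.max(0).round(3))
E
```

```text
[ 0.53966693 -0.29032795  0.02148902] [-6.75695472e-01  7.62387484e-01  1.59293961e+00 -2.41119630e-05
  7.86375941e-01 -6.76421535e-01] 0.020085692268600193 0.0
cam [[1.0, -0.0, 0.0, 0.539], [-0.0, -0.953, -0.302, -0.206], [0.0, 0.302, -0.953, 0.199], [0.0, 0.0, 0.0, 1.0]]
215 [(np.int64(504), np.int64(-288), np.int64(0)), (np.int64(513), np.int64(-289), np.int64(0)), (np.int64(518), np.int64(-289), np.int64(0)), (np.int64(538), np.int64(-279), np.int64(22)), (np.int64(561), np.int64(-288), np.int64(0)), (np.int64(566), np.int64(-288), np.int64(0)), (np.int64(576), np.int64(-288), np.int64(0))]
223 [(np.int64(503), np.int64(-295), np.int64(-1)), (np.int64(513), np.int64(-294), np.int64(0)), (np.int64(522), np.int64(-277), np.int64(39)), (np.int64(538), np.int64(-281), np.int64(29)), (np.int64(557), np.int64(-278), np.int64(37)), (np.int64(567), np.int64(-295), np.int64(0)), (np.int64(576), np.int64(-295), np.int64(0))]
231 [(np.int64(503), np.int64(-301), np.int64(0)), (np.int64(512), np.int64(-301), np.int64(0)), (np.int64(523), np.int64(-278), np.int64(48)), (np.int64(537), np.int
[... 4341 characters left out ...]
 -0.319  0.02 ] [ 0.552 -0.285  0.03 ]
0.035 68 [ 0.52  -0.316  0.03 ] [ 0.555 -0.281  0.04 ]
0.045 48 [ 0.521 -0.302  0.04 ] [ 0.554 -0.28   0.05 ]
0.055 39 [ 0.52  -0.303  0.05 ] [ 0.554 -0.282  0.06 ]
0.065 22 [ 0.518 -0.302  0.06 ] [ 0.556 -0.281  0.07 ]
0.075 11 [ 0.518 -0.302  0.07 ] [ 0.558 -0.281  0.079]
0.085 5 [ 0.552 -0.302  0.08 ] [ 0.56  -0.287  0.089]
0.095 10 [ 0.55  -0.299  0.09 ] [ 0.553 -0.291  0.1  ]
0.105 10 [ 0.551 -0.304  0.1  ] [ 0.555 -0.293  0.109]
0.115 79 [ 0.496 -0.329  0.11 ] [ 0.579 -0.299  0.12 ]
0.125 213 [ 0.485 -0.33   0.12 ] [ 0.593 -0.306  0.13 ]
0.135 241 [ 0.487 -0.329  0.13 ] [ 0.58  -0.291  0.14 ]
0.145 184 [ 0.48  -0.317  0.14 ] [ 0.596 -0.27   0.15 ]
```

```bash
python3 - <<'E'
from h import *
print(robot.nose_length,[a for a in dir(robot) if a[0]!="_"])
o=robot.get_obs();print(o["grip_width"],o["position"])
E
python3 -m pendant '[{"jaw":0.7,"linear":[0,0,0],"twist":0},{"jaw":0.7,"linear":[0,0,0],"twist":0},{"jaw":0.7,"linear":[0,0,0],"twist":0},{"jaw":0.7,"linear":[0,0,0],"twist":0},{"jaw":0.7,"linear":[-0.7,-0.1,0],"twist":0},{"jaw":0.7,"linear":[0,0,0],"twist":0},{"jaw":0.7,"linear":[0,0,0],"twist":0}]'
python3 - <<'E'
from h import *
o=robot.get_obs(); print(o["position"],o["grip_width"])
for n in("wrist","scene"):
    Q=cloud(cams.camera(n)).reshape(-1,3); M=(abs(Q[:,1]+.298)<.02)&(Q[:,2]>.004)&(Q[:,2]<.11)
    for z in np.arange(.005,.1,.005):
        for lo,hi in((.475,.515),(.562,.605)):
            t=Q[M&(abs(Q[:,2]-z)<.0025)&(Q[:,0]>lo)&(Q[:,0]<hi)]
            if len(t): print(n,round(z,3),len(t),t.min(0).round(3),t.max(0).round(3))
E
```

```text
0.017 ['Unreachable', 'get_obs', 'hand_in', 'nose_length']
0.012291571551027404 [ 0.5396775  -0.29034194  0.02149211]
time: 12.47
position: [0.5388, -0.2981, 0.0216]
tool_rot: [0.707, 0.707, 0.0, 0.0]
ft_force: [0.2, -0.2, -0.9]
grip_width: 0.0508
grip_force: 0.0
[ 0.53879815 -0.29806517  0.02161724] 0.05079476456262849
wrist 0.035 8 [ 0.505 -0.297  0.036] [ 0.513 -0.286  0.037]
wrist 0.035 11 [ 0.564 -0.298  0.036] [ 0.57  -0.286  0.037]
wrist 0.04 95 [ 0.504 -0.306  0.038] [ 0.513 -0.285  0.042]
wrist 0.04 88 [ 0.564 -0.306  0.038] [ 0.572 -0.285  0.042]
wrist 0.045 104 [ 0.504 -0.306  0.043] [ 0.513 -0.285  0.047]
wrist 0.045 112 [ 0.564 -0.307  0.043] [ 0.573 -0.286  0.047]
wrist 0.05 122 [ 0.503 -0.306  0.048] [ 0.513 -0.285  0.052]
wrist 0.05 115 [ 0.564 -0.307  0.048] [ 0.573 -0.285  0.052]
wrist 0.055 120 [ 0.503 -0.305  0.053] [ 0.513 -0.285  0.057]
wrist 0.055 118 [ 0.563 -0.305  0.053] [ 0.572 -0.286  0.057]
wrist 0.06 151 [ 0.503 -0.302  0.058] [ 0.513 -0.285  0.062]
wrist 0.06 141 [ 0.564 -0.302  0.058] [ 0.573 -0.285  0.062]
wrist 0.065 140 [ 0.501 -0.299  0.063] [ 0.51
[... 1316 characters left out ...]
1 -0.309  0.053] [ 0.509 -0.292  0.057]
scene 0.055 14 [ 0.564 -0.309  0.053] [ 0.572 -0.293  0.057]
scene 0.06 10 [ 0.501 -0.31   0.058] [ 0.508 -0.297  0.062]
scene 0.06 11 [ 0.563 -0.309  0.058] [ 0.572 -0.297  0.062]
scene 0.065 5 [ 0.499 -0.309  0.064] [ 0.505 -0.299  0.067]
scene 0.065 14 [ 0.564 -0.31   0.063] [ 0.575 -0.298  0.067]
scene 0.07 7 [ 0.565 -0.308  0.068] [ 0.574 -0.289  0.071]
scene 0.075 16 [ 0.565 -0.31   0.073] [ 0.576 -0.289  0.077]
scene 0.08 12 [ 0.565 -0.309  0.078] [ 0.577 -0.289  0.082]
scene 0.085 8 [ 0.565 -0.309  0.083] [ 0.572 -0.292  0.087]
scene 0.09 7 [ 0.564 -0.302  0.088] [ 0.571 -0.295  0.091]
scene 0.095 5 [ 0.569 -0.304  0.093] [ 0.571 -0.298  0.097]
```

Both cameras put the fingertips at z≈0.036 with TCP reading 0.0216. They stand about 31 mm higher than documented, so the earlier closings passed above the chuck. I'll lower by 2.7 cm and close.

```bash
python3 -m pendant '[{"jaw":0.7,"linear":[0,0,0.9],"twist":0},{"jaw":0.7,"linear":[0,0,0.9],"twist":0},{"jaw":0.7,"linear":[0,0,0.9],"twist":0},{"jaw":0.7,"linear":[0,0,0],"twist":0},{"jaw":0,"linear":[0,0,0],"twist":0},{"jaw":0,"linear":[0,0,0],"twist":0},{"jaw":0,"linear":[0,0,0],"twist":0},{"jaw":0,"linear":[0,0,0],"twist":0},{"jaw":0,"linear":[0,0,0],"twist":0},{"jaw":0,"linear":[0,0,0],"twist":0},{"jaw":0,"linear":[0,0,0],"twist":0}]' 25
```

```text
time: 13.48
position: [0.539, -0.2976, -0.0051]
tool_rot: [0.707, 0.707, 0.0, 0.0]
ft_force: [-0.6, 0.3, 1.0]
grip_width: 0.0357
grip_force: 25.0
```

```bash
python3 -m pendant '[{"jaw":0,"linear":[0,0,-1.5],"twist":0},{"jaw":0,"linear":[0,0,-2.5],"twist":0},{"jaw":0,"linear":[0,0,-3],"twist":0},{"jaw":0,"linear":[0,0,-3],"twist":0},{"jaw":0,"linear":[0,0,-2],"twist":0},{"jaw":0,"linear":[0,0,0],"twist":0}]'
python3 -m pendant '[{"jaw":0,"linear":[3,0.9,0],"twist":0},{"jaw":0,"linear":[3.8,1,0],"twist":0},{"jaw":0,"linear":[3.8,1,0],"twist":0},{"jaw":0,"linear":[3.8,1,0],"twist":0},{"jaw":0,"linear":[3.8,1,0],"twist":0},{"jaw":0,"linear":[3.8,1,0],"twist":0},{"jaw":0,"linear":[3.8,1,0],"twist":0},{"jaw":0,"linear":[3.8,1,0],"twist":0},{"jaw":0,"linear":[3.8,1,0],"twist":0},{"jaw":0,"linear":[3.8,1,0],"twist":0},{"jaw":0,"linear":[3,1,0],"twist":0},{"jaw":0,"linear":[0.9,0.4,0],"twist":0}]'
python3 -m pendant '[{"jaw":0,"linear":[0,0,0],"twist":-7},{"jaw":0,"linear":[0,0,0],"twist":-7},{"jaw":0,"linear":[0,0,0],"twist":-7},{"jaw":0,"linear":[0,0,0],"twist":-7},{"jaw":0,"linear":[0,0,0],"twist":-7},{"jaw":0,"linear":[0,0,0],"twist":-7},{"jaw":0,"linear":[0,0,0],"twist":-7},{"jaw":0,"linear":[0,0,0],"twist":-7},{"jaw":0,"linear":[0,0,0],"twist":-7},{"jaw":0,"linear":[0,0,0],"twist":-7},{"jaw":0,"linear":[0,0,0],"twist":-7},{"jaw":0,"linear":[0,0,0],"twist":-4}]'
python3 peg.py w5
```

```text
time: 13.98
position: [0.5414, -0.2994, 0.1195]
tool_rot: [0.707, 0.707, 0.001, 0.005]
ft_force: [0.9, 0.4, -0.6]
grip_width: 0.0359
grip_force: 25.0
time: 14.98
position: [0.6513, 0.119, 0.1133]
tool_rot: [0.705, 0.709, 0.0, -0.001]
ft_force: [-0.0, -0.2, 0.4]
grip_width: 0.0358
grip_force: 25.0
time: 15.98
position: [0.6505, 0.1129, 0.1133]
tool_rot: [0.076, 0.997, -0.0, -0.001]
ft_force: [1.0, -0.3, -0.8]
grip_width: 0.0359
grip_force: 25.0
tcp [0.6505 0.1129 0.1133] q6 -1.4158129014303875 w 0.03588902909235126 24.999137241393328
[[-0.989  0.151 -0.002]
 [ 0.151  0.989 -0.   ]
 [ 0.002 -0.001 -1.   ]]
peg 1 133 mean [0.6505 0.1154 0.0339] circ [0.652  0.1153] 0.0064 tool delta cm [-0.11  0.25]
peg 2 294 mean [0.6402 0.054  0.0363] circ [0.642  0.0521] 0.0095 tool delta cm [-0.08 -6.14]
peg 3 565 mean [ 0.6295 -0.0133  0.0387] circ [ 0.6314 -0.0175] 0.0127 tool delta cm [ -0.08 -13.18]
peg 4 932 mean [ 0.6178 -0.0877  0.0404] circ [ 0.6189 -0.0923] 0.0157 tool delta cm [ 2.000e-02 -2.076e+01]
```

View pics/w5.png

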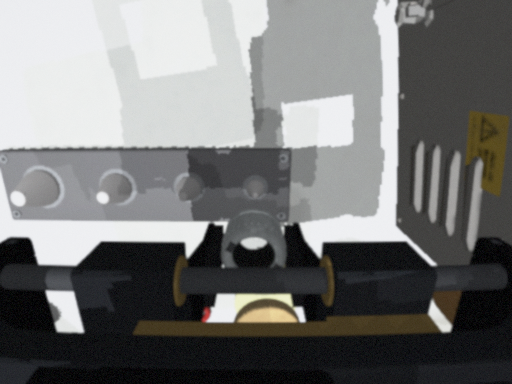

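The wrist view shows chuck 1 held level at (255,245), with peg 1 at (255,187). I'll lower it onto the peg.

```bash
python3 -m pendant '[{"jaw":0,"linear":[-0.1,0.1,2.5],"twist":0},{"jaw":0,"linear":[0,0,2.5],"twist":0},{"jaw":0,"linear":[0,0,1],"twist":0},{"jaw":0,"linear":[0,0,1],"twist":0},{"jaw":0,"linear":[0,0,1],"twist":0},{"jaw":0,"linear":[0,0,0.8],"twist":0},{"jaw":0,"linear":[0,0,0.5],"twist":0},{"jaw":0,"linear":[0,0,0.5],"twist":0},{"jaw":0,"linear":[0,0,0.3],"twist":0},{"jaw":0,"linear":[0,0,0],"twist":0}]'
python3 peg.py w6 | head -4
```

```text
time: 16.87
position: [0.6524, 0.1146, 0.0132]
tool_rot: [0.078, 0.997, -0.0, -0.0]
ft_force: [-0.2, -0.7, -0.9]
grip_width: 0.0359
grip_force: 25.0
tcp [0.6524 0.1146 0.0132] q6 -1.4089088441344437 w 0.035909940333422756 24.999925419688225
[[-0.988  0.156 -0.   ]
 [ 0.156  0.988 -0.   ]
 [ 0.    -0.    -1.   ]]
```

```bash
python3 -m pendant '[{"jaw":0,"linear":[0,0,0.2],"twist":0},{"jaw":0.6,"linear":[0,0,0],"twist":0},{"jaw":0.6,"linear":[0,0,0],"twist":0},{"jaw":0.6,"linear":[0,0,0],"twist":0},{"jaw":0.6,"linear":[0,0,0],"twist":0},{"jaw":0.6,"linear":[0,0,-1],"twist":0},{"jaw":0.6,"linear":[0,0,-2.5],"twist":0},{"jaw":0.6,"linear":[0,0,-3.5],"twist":0},{"jaw":0.6,"linear":[0,0,-3],"twist":0},{"jaw":0.6,"linear":[0,0,0],"twist":0}]'
cat > chk.py <<'E'
from fit import *
import sys
PG={1:(.652,.114,.030,.018,.01),2:(.642,.0505,.036,.021,.013),3:(.630,-.0198,.042,.0245,.0165),4:(.618,-.0955,.048,.028,.02)}
C={1:(.538,-.2995),2:(.458,-.1565),3:(.656,-.2813),4:(.419,-.274)}
for n in sys.argv[1].split(","):
    Q=cloud(cams.camera(n)).reshape(-1,3)
    for i,(x,y,h,ro,ri) in PG.items():
        s=Q[(np.linalg.norm(Q[:,:2]-(x,y),axis=1)<.04)]
        t=s[abs(s[:,2]-.015-h)<.006]
        if len(t)>30: print(n,"seated?",i,(fit(s,.015+h,ro,ri)[0]-(x,y)).round(4),"top z",np.percentile(s[s[:,2]<.1][:,2],[90,97]).round(4),"seat",.015+h)
E
python3 chk.py top,scene,wrist; python3 -c "
from h import *
print(robot.get_obs()['position'])"
```

```text
time: 17.75
position: [0.6576, 0.1148, 0.1195]
tool_rot: [0.078, 0.997, 0.001, 0.007]
ft_force: [0.9, -0.6, 0.8]
grip_width: 0.0518
grip_force: 0.0
scene seated? 1 [-0.0019 -0.0009] top z [0.0448 0.0475] seat 0.045
wrist seated? 1 [0.0012 0.0019] top z [0.0438 0.0455] seat 0.045
[0.65247854 0.11456832 0.11241763]
```

```bash
python3 -m pendant '[{"jaw":0.8,"linear":[1.66,-3.31,0],"twist":0},{"jaw":0.8,"linear":[1.66,-3.31,0],"twist":0},{"jaw":0.8,"linear":[1.66,-3.31,0],"twist":0},{"jaw":0.8,"linear":[1.66,-3.31,0],"twist":0},{"jaw":0.8,"linear":[1.66,-3.31,0],"twist":0},{"jaw":0.8,"linear":[1.66,-3.31,0],"twist":0},{"jaw":0.8,"linear":[1.66,-3.31,0],"twist":0},{"jaw":0.8,"linear":[1.66,-3.31,0],"twist":0},{"jaw":0.8,"linear":[1.66,-3.31,0],"twist":0},{"jaw":0.8,"linear":[0,0,0],"twist":0},{"jaw":0.8,"linear":[0,0,0],"twist":0},{"jaw":0.8,"linear":[0,0,0],"twist":0}]'
cat >> look.py <<'E'
    print("tool delta cm",(R.from_quat(o["tool_rot"]).as_matrix().T@np.r_[c-p[:2],0]*100).round(2),"w",o["grip_width"])
E
python3 look.py w7 2
```

```text
time: 18.9
position: [0.4581, -0.156, 0.1108]
tool_rot: [0.079, 0.997, 0.001, -0.001]
ft_force: [-0.3, 0.2, 1.2]
grip_width: 0.0699
grip_force: 0.0
tcp [ 0.4581 -0.156   0.1108] q6 -1.9736547279487318
chuck 2 [ 0.4581 -0.1547] 1035
delta cm [0.   0.13]
tool delta cm [0.02 0.13 0.  ] w 0.06986004029552433
```

```bash
python3 -m pendant '[{"jaw":0.8,"linear":[0,0.1,3],"twist":0},{"jaw":0.8,"linear":[0,0,3],"twist":0},{"jaw":0.8,"linear":[0,0,2.5],"twist":0},{"jaw":0.8,"linear":[0,0,1.9],"twist":0},{"jaw":0.8,"linear":[0,0,1],"twist":0},{"jaw":0.8,"linear":[0,0,0],"twist":0},{"jaw":0,"linear":[0,0,0],"twist":0},{"jaw":0,"linear":[0,0,0],"twist":0},{"jaw":0,"linear":[0,0,0],"twist":0},{"jaw":0,"linear":[0,0,0],"twist":0},{"jaw":0,"linear":[0,0,0],"twist":0},{"jaw":0,"linear":[0,0,0],"twist":0}]' 25
python3 -m pendant '[{"jaw":0,"linear":[0,0,0],"twist":0},{"jaw":0,"linear":[0,0,0],"twist":0}]'
```

```text
time: 19.95
position: [0.4593, -0.1558, -0.0016]
tool_rot: [0.078, 0.997, -0.0, 0.001]
ft_force: [-0.9, 1.4, 5.0]
grip_width: 0.0419
grip_force: 25.0
time: 20.12
position: [0.4593, -0.1558, -0.0016]
tool_rot: [0.078, 0.997, -0.0, 0.001]
ft_force: [0.5, 1.8, 6.3]
grip_width: 0.0417
grip_force: 25.0
```

```bash
python3 -m pendant '[{"jaw":0,"linear":[0,0,-1.5],"twist":0},{"jaw":0,"linear":[0,0,-3],"twist":0},{"jaw":0,"linear":[0,0,-3.5],"twist":0},{"jaw":0,"linear":[0,0,-3],"twist":0},{"jaw":0,"linear":[0,0,0],"twist":0}]'
python3 -m pendant '[{"jaw":0,"linear":[-2.12,3.32,0],"twist":0},{"jaw":0,"linear":[-2.12,3.32,0],"twist":0},{"jaw":0,"linear":[-2.12,3.32,0],"twist":0},{"jaw":0,"linear":[-2.12,3.32,0],"twist":0},{"jaw":0,"linear":[-2.12,3.32,0],"twist":0},{"jaw":0,"linear":[-2.12,3.32,0],"twist":0},{"jaw":0,"linear":[-2.12,3.32,0],"twist":0},{"jaw":0,"linear":[0,0,0],"twist":0},{"jaw":0,"linear":[0,0,0],"twist":0},{"jaw":0,"linear":[0,0,0],"twist":0}]'
python3 peg.py w8
```

```text
time: 20.53
position: [0.4618, -0.1573, 0.1124]
tool_rot: [0.078, 0.997, -0.002, 0.005]
ft_force: [1.0, -0.7, -0.3]
grip_width: 0.0419
grip_force: 25.0
time: 21.37
position: [0.64, 0.0511, 0.1061]
tool_rot: [0.078, 0.997, -0.0, -0.002]
ft_force: [-0.1, -0.0, -1.0]
grip_width: 0.0418
grip_force: 25.0
tcp [0.64   0.0511 0.1061] q6 -1.508795549395265 w 0.04183098510624387 24.999789449830132
[[-0.988  0.155 -0.003]
 [ 0.155  0.988 -0.   ]
 [ 0.003 -0.001 -1.   ]]
peg 1 1349 mean [0.651  0.1146 0.0407] circ [0.6527 0.1155] 0.0184 tool delta cm [-0.26  6.56]
peg 2 240 mean [0.6385 0.0527 0.0354] circ [0.6415 0.0519] 0.0091 tool delta cm [-0.14  0.11]
peg 3 573 mean [ 0.6287 -0.0148  0.0389] circ [ 0.6312 -0.0177] 0.0127 tool delta cm [-0.2  -6.93]
peg 4 972 mean [ 0.6172 -0.0885  0.0407] circ [ 0.6193 -0.0927] 0.0162 tool delta cm [ -0.19 -14.52]
```

View pics/w8.png

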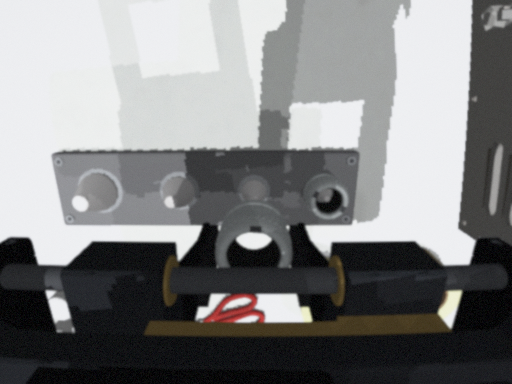

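The wrist view shows chuck 1 seated at (327,197) and chuck 2 held at (253,245), in line with peg 2 at (253,190). Lowering it now.

```bash
python3 -m pendant '[{"jaw":0,"linear":[-0.2,0,2.5],"twist":0},{"jaw":0,"linear":[0,0,2],"twist":0},{"jaw":0,"linear":[0,0,1],"twist":0},{"jaw":0,"linear":[0,0,1],"twist":0},{"jaw":0,"linear":[0,0,1],"twist":0},{"jaw":0,"linear":[0,0,0.7],"twist":0},{"jaw":0,"linear":[0,0,0.5],"twist":0},{"jaw":0,"linear":[0,0,0.4],"twist":0},{"jaw":0,"linear":[0,0,0],"twist":0}]'
python3 -m pendant '[{"jaw":0,"linear":[0,0,0.1],"twist":0},{"jaw":0.56,"linear":[0,0,0],"twist":0},{"jaw":0.56,"linear":[0,0,0],"twist":0},{"jaw":0.56,"linear":[0,0,0],"twist":0},{"jaw":0.56,"linear":[0,0,0],"twist":0},{"jaw":0.56,"linear":[0,0,-1],"twist":0},{"jaw":0.56,"linear":[0,0,-2.5],"twist":0},{"jaw":0.56,"linear":[0,0,-3.5],"twist":0},{"jaw":0.56,"linear":[0,0,-3],"twist":0},{"jaw":0.56,"linear":[0,0,0],"twist":0},{"jaw":0.56,"linear":[0,0,0],"twist":0}]'
python3 chk.py scene,wrist; python3 -c "
from h import *
o=robot.get_obs();print(o['position'],R.from_quat(o['tool_rot']).as_matrix().round(3))"
```

```text
time: 22.17
position: [0.6432, 0.0507, 0.016]
tool_rot: [0.078, 0.997, 0.0, -0.0]
ft_force: [-0.5, 0.6, -0.4]
grip_width: 0.0422
grip_force: 25.0
time: 23.08
position: [0.6455, 0.0506, 0.1189]
tool_rot: [0.078, 0.997, -0.0, 0.003]
ft_force: [0.4, 0.1, -0.8]
grip_width: 0.0486
grip_force: 0.0
scene seated? 1 [-0.0024 -0.0019] top z [0.0462 0.0474] seat 0.045
scene seated? 2 [-0.0015 -0.0015] top z [0.0511 0.0535] seat 0.051
wrist seated? 1 [0.0013 0.0013] top z [0.044  0.0456] seat 0.045
wrist seated? 2 [0.0005 0.0016] top z [0.0504 0.0516] seat 0.051
[0.64284398 0.05076567 0.1156184 ] [[-0.988  0.156 -0.001]
 [ 0.156  0.988  0.   ]
 [ 0.001 -0.    -1.   ]]
```

```bash
python3 - <<'E'
import numpy as np
for n in("top0","scene0"):
    Q=np.load(n+".npy").reshape(-1,3); Q=Q[(Q[:,2]>.055)&(Q[:,2]<.4)]
    for x in np.arange(.5,.8,.04):
        t=Q[(abs(Q[:,0]-x)<.02)&(Q[:,1]<-.2)&(Q[:,1]>-.5)]
        if len(t): print(n,round(x,2),np.percentile(t[:,1],[99,100]).round(3),t[t[:,1]>np.percentile(t[:,1],95)][:,2].max().round(3))
    t=Q[(Q[:,1]>-.36)&(Q[:,1]<-.2)&(Q[:,0]>.69)&(Q[:,0]<.95)]; print("box",t.min(0),t.max(0))
E
```

```text
top0 0.5 [-0.473 -0.472] 0.223
top0 0.54 [-0.475 -0.474] 0.225
top0 0.58 [-0.473 -0.472] 0.229
top0 0.62 [-0.472 -0.471] 0.224
top0 0.66 [-0.421 -0.419] 0.227
top0 0.7 [-0.402 -0.401] 0.228
top0 0.74 [-0.235 -0.232] 0.069
top0 0.78 [-0.232 -0.227] 0.072
box [ 0.72868284 -0.35988232  0.05509897] [ 0.89438216 -0.20007102  0.39997564]
scene0 0.5 [-0.476 -0.475] 0.234
scene0 0.54 [-0.478 -0.475] 0.235
scene0 0.58 [-0.476 -0.476] 0.235
scene0 0.62 [-0.476 -0.474] 0.235
scene0 0.66 [-0.417 -0.414] 0.229
scene0 0.7 [-0.406 -0.402] 0.24
scene0 0.74 [-0.235 -0.232] 0.069
scene0 0.78 [-0.231 -0.227] 0.07
box [ 0.72546915 -0.35999912  0.0550044 ] [ 0.89399943 -0.20003467  0.39991667]
```

```bash
python3 -m pendant '[{"jaw":0.9,"linear":[-0.72,-3.62,0],"twist":0},{"jaw":0.9,"linear":[-0.72,-3.62,0],"twist":0},{"jaw":0.9,"linear":[-0.72,-3.62,0],"twist":0},{"jaw":0.9,"linear":[-0.72,-3.62,0],"twist":0},{"jaw":0.9,"linear":[-0.72,-3.62,0],"twist":0},{"jaw":0.9,"linear":[-0.72,-3.62,0],"twist":0},{"jaw":0.9,"linear":[-0.72,-3.62,0],"twist":0},{"jaw":0.9,"linear":[-0.72,-3.62,0],"twist":0},{"jaw":0.9,"linear":[-0.72,-3.62,0],"twist":0},{"jaw":0.9,"linear":[0,0,0],"twist":0},{"jaw":0.9,"linear":[0,0,0],"twist":0},{"jaw":0.9,"linear":[0,0,0],"twist":0}]'
python3 look.py w9 3
```

```text
time: 24.18
position: [0.6554, -0.2804, 0.1135]
tool_rot: [0.079, 0.997, 0.001, -0.002]
ft_force: [0.9, 0.8, -0.0]
grip_width: 0.0781
grip_force: 0.0
tcp [ 0.6554 -0.2804  0.1135] q6 -1.974674018846636
chuck 3 [ 0.6564 -0.2787] 1247
delta cm [0.1  0.16]
tool delta cm [-0.08  0.18  0.  ] w 0.07809556940403727
```

```bash
python3 -m pendant '[{"jaw":0.9,"linear":[-0.1,0.1,3],"twist":0},{"jaw":0.9,"linear":[0,0,3],"twist":0},{"jaw":0.9,"linear":[0,0,2.5],"twist":0},{"jaw":0.9,"linear":[0,0,1.8],"twist":0},{"jaw":0.9,"linear":[0,0,0.9],"twist":0},{"jaw":0.9,"linear":[0,0,0],"twist":0},{"jaw":0,"linear":[0,0,0],"twist":0},{"jaw":0,"linear":[0,0,0],"twist":0},{"jaw":0,"linear":[0,0,0],"twist":0},{"jaw":0,"linear":[0,0,0],"twist":0},{"jaw":0,"linear":[0,0,0],"twist":0},{"jaw":0,"linear":[0,0,0],"twist":0}]' 25
python3 -m pendant '[{"jaw":0,"linear":[0,0,0],"twist":0},{"jaw":0,"linear":[0,0,0],"twist":0}]'
```

```text
time: 25.23
position: [0.6584, -0.2807, 0.0047]
tool_rot: [0.078, 0.997, -0.0, 0.001]
ft_force: [-0.9, -0.0, 3.6]
grip_width: 0.0486
grip_force: 25.0
time: 25.4
position: [0.6584, -0.2807, 0.0047]
tool_rot: [0.078, 0.997, -0.0, 0.001]
ft_force: [-0.6, 0.4, 5.2]
grip_width: 0.0487
grip_force: 25.0
```

```bash
python3 -m pendant '[{"jaw":0,"linear":[0,0,-1.5],"twist":0},{"jaw":0,"linear":[0,0,-3],"twist":0},{"jaw":0,"linear":[0,0,-3.5],"twist":0},{"jaw":0,"linear":[0,0,-3],"twist":0},{"jaw":0,"linear":[0,0,0],"twist":0}]'
python3 -m pendant '[{"jaw":0,"linear":[0.97,3.63,0],"twist":0},{"jaw":0,"linear":[0.97,3.63,0],"twist":0},{"jaw":0,"linear":[0.97,3.63,0],"twist":0},{"jaw":0,"linear":[0.97,3.63,0],"twist":0},{"jaw":0,"linear":[0.97,3.63,0],"twist":0},{"jaw":0,"linear":[0.97,3.63,0],"twist":0},{"jaw":0,"linear":[0.97,3.63,0],"twist":0},{"jaw":0,"linear":[0,0,0],"twist":0},{"jaw":0,"linear":[0,0,0],"twist":0},{"jaw":0,"linear":[0,0,0],"twist":0}]'
python3 peg.py w10
```

```text
time: 25.82
position: [0.6622, -0.283, 0.1219]
tool_rot: [0.078, 0.997, -0.003, 0.006]
ft_force: [1.8, -0.6, 0.5]
grip_width: 0.0488
grip_force: 25.0
time: 26.65
position: [0.6304, -0.0188, 0.1135]
tool_rot: [0.078, 0.997, -0.0, 0.0]
ft_force: [0.8, -0.4, -0.6]
grip_width: 0.049
grip_force: 25.0
tcp [ 0.6304 -0.0188  0.1135] q6 -1.621514871726927 w 0.04902848999302404 24.999834580157767
[[-0.988  0.155 -0.   ]
 [ 0.155  0.988 -0.001]
 [-0.    -0.001 -1.   ]]
peg 1 1398 mean [0.6508 0.1133 0.0402] circ [0.6524 0.1149] 0.0187 tool delta cm [-0.11 13.56]
peg 2 1843 mean [0.6407 0.0504 0.0445] circ [0.6421 0.0505] 0.0216 tool delta cm [-0.09  7.03]
peg 3 253 mean [ 0.6241 -0.0164  0.0344] circ [ 0.6301 -0.0172] 0.0122 tool delta cm [0.05 0.16]
peg 4 875 mean [ 0.6162 -0.0902  0.0413] circ [ 0.6195 -0.0942] 0.0161 tool delta cm [-0.09 -7.61]
```

View pics/w10.png

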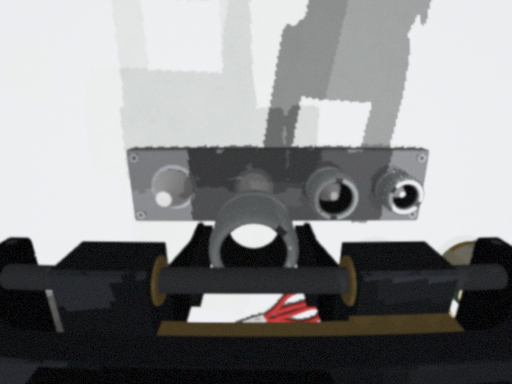

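The wrist view shows chucks 1 and 2 seated at (402,192) and (332,192), and chuck 3 over peg 3 at (253,185). Lowering it now.

```bash
python3 -m pendant '[{"jaw":0,"linear":[-0.1,0,2.5],"twist":0},{"jaw":0,"linear":[0,0,2],"twist":0},{"jaw":0,"linear":[0,0,1],"twist":0},{"jaw":0,"linear":[0,0,1],"twist":0},{"jaw":0,"linear":[0,0,1],"twist":0},{"jaw":0,"linear":[0,0,0.7],"twist":0},{"jaw":0,"linear":[0,0,0.5],"twist":0},{"jaw":0,"linear":[0,0,0.4],"twist":0},{"jaw":0,"linear":[0,0,0],"twist":0}]'
python3 -m pendant '[{"jaw":0,"linear":[0,0,0.2],"twist":0},{"jaw":0.65,"linear":[0,0,0],"twist":0},{"jaw":0.65,"linear":[0,0,0],"twist":0},{"jaw":0.65,"linear":[0,0,0],"twist":0},{"jaw":0.65,"linear":[0,0,0],"twist":0},{"jaw":0.65,"linear":[0,0,-1],"twist":0},{"jaw":0.65,"linear":[0,0,-2.5],"twist":0},{"jaw":0.65,"linear":[0,0,-3.5],"twist":0},{"jaw":0.65,"linear":[0,0,-3],"twist":0},{"jaw":0.65,"linear":[0,0,0],"twist":0},{"jaw":0.65,"linear":[0,0,0],"twist":0}]'
python3 chk.py scene,wrist; python3 -c "
from h import *
o=robot.get_obs();print(o['position'],R.from_quat(o['tool_rot']).as_matrix().round(3))"
```

```text
time: 27.45
position: [0.632, -0.0191, 0.0222]
tool_rot: [0.078, 0.997, -0.0, 0.001]
ft_force: [0.3, -0.4, -2.6]
grip_width: 0.0489
grip_force: 25.0
time: 28.37
position: [0.6332, -0.0193, 0.1239]
tool_rot: [0.078, 0.997, -0.0, 0.003]
ft_force: [0.5, 0.4, -0.0]
grip_width: 0.0566
grip_force: 0.0
scene seated? 1 [-0.0021 -0.0009] top z [0.0457 0.0482] seat 0.045
scene seated? 2 [-0.0005 -0.0021] top z [0.0522 0.0536] seat 0.051
scene seated? 3 [-0.0016 -0.0007] top z [0.0571 0.0593] seat 0.057
wrist seated? 1 [0.001  0.0014] top z [0.0441 0.0456] seat 0.045
wrist seated? 2 [0.0006 0.0012] top z [0.0504 0.0516] seat 0.051
wrist seated? 3 [0.0001 0.0023] top z [0.0567 0.0577] seat 0.057
[ 0.63070539 -0.01883336  0.12058534] [[-0.988  0.156 -0.001]
 [ 0.156  0.988  0.   ]
 [ 0.001  0.    -1.   ]]
```

```bash
python3 -m pendant '[{"jaw":0.65,"linear":[1.88,-3.17,0],"twist":0},{"jaw":1,"linear":[1.88,-3.17,0],"twist":0},{"jaw":1,"linear":[1.88,-3.17,0],"twist":0},{"jaw":1,"linear":[1.88,-3.17,0],"twist":0},{"jaw":1,"linear":[1.88,-3.17,0],"twist":0},{"jaw":1,"linear":[1.88,-3.17,0],"twist":0},{"jaw":1,"linear":[1.88,-3.17,0],"twist":0},{"jaw":1,"linear":[1.88,-3.17,0],"twist":0},{"jaw":1,"linear":[1.88,-3.17,0],"twist":0},{"jaw":1,"linear":[0,0,0],"twist":0},{"jaw":1,"linear":[0,0,0],"twist":0},{"jaw":1,"linear":[0,0,0],"twist":0}]'
python3 look.py w11 4
```

```text
time: 29.47
position: [0.4193, -0.2736, 0.1197]
tool_rot: [0.079, 0.997, 0.001, -0.001]
ft_force: [-0.6, 0.4, -0.3]
grip_width: 0.087
grip_force: 0.0
tcp [ 0.4193 -0.2736  0.1197] q6 -2.2159102316506605
chuck 4 [ 0.4185 -0.2716] 1453
delta cm [-0.08  0.21]
tool delta cm [0.11 0.19 0.  ] w 0.08697341400380017
```

```bash
python3 -m pendant '[{"jaw":1,"linear":[0,0.1,3],"twist":0},{"jaw":1,"linear":[0,0,3],"twist":0},{"jaw":1,"linear":[0,0,2.5],"twist":0},{"jaw":1,"linear":[0,0,1.9],"twist":0},{"jaw":1,"linear":[0,0,1],"twist":0},{"jaw":1,"linear":[0,0,0],"twist":0},{"jaw":0,"linear":[0,0,0],"twist":0},{"jaw":0,"linear":[0,0,0],"twist":0},{"jaw":0,"linear":[0,0,0],"twist":0},{"jaw":0,"linear":[0,0,0],"twist":0},{"jaw":0,"linear":[0,0,0],"twist":0},{"jaw":0,"linear":[0,0,0],"twist":0}]' 30
python3 -m pendant '[{"jaw":0,"linear":[0,0,0],"twist":0},{"jaw":0,"linear":[0,0,0],"twist":0}]'
```

```text
time: 30.52
position: [0.4203, -0.2738, 0.0073]
tool_rot: [0.078, 0.997, -0.0, 0.001]
ft_force: [-0.1, 0.9, 5.5]
grip_width: 0.0557
grip_force: 30.0
time: 30.68
position: [0.4203, -0.2738, 0.0073]
tool_rot: [0.078, 0.997, -0.0, 0.0]
ft_force: [-0.7, 1.5, 6.3]
grip_width: 0.0554
grip_force: 30.0
```

```bash
python3 -m pendant '[{"jaw":0,"linear":[0,0,-1.5],"twist":0},{"jaw":0,"linear":[0,0,-3],"twist":0},{"jaw":0,"linear":[0,0,-3.5],"twist":0},{"jaw":0,"linear":[0,0,-3.5],"twist":0},{"jaw":0,"linear":[0,0,0],"twist":0}]'
python3 -m pendant '[{"jaw":0,"linear":[-2.41,2.97,0],"twist":0},{"jaw":0,"linear":[-2.41,2.97,0],"twist":0},{"jaw":0,"linear":[-2.41,2.97,0],"twist":0},{"jaw":0,"linear":[-2.41,2.97,0],"twist":0},{"jaw":0,"linear":[-2.41,2.97,0],"twist":0},{"jaw":0,"linear":[-2.41,2.97,0],"twist":0},{"jaw":0,"linear":[-2.41,2.97,0],"twist":0},{"jaw":0,"linear":[0,0,0],"twist":0},{"jaw":0,"linear":[0,0,0],"twist":0},{"jaw":0,"linear":[0,0,0],"twist":0}]'
python3 peg.py w12
```

```text
time: 31.1
position: [0.4229, -0.2764, 0.127]
tool_rot: [0.078, 0.997, -0.004, 0.004]
ft_force: [0.9, -1.4, -1.1]
grip_width: 0.056
grip_force: 30.0
time: 31.93
position: [0.6177, -0.094, 0.1203]
tool_rot: [0.078, 0.997, 0.0, -0.002]
ft_force: [-0.6, -0.9, -1.0]
grip_width: 0.056
grip_force: 30.0
tcp [ 0.6177 -0.094   0.1203] q6 -1.7443758153234596 w 0.05601552227189842 29.99980551059707
[[-0.988  0.155 -0.003]
 [ 0.155  0.988  0.   ]
 [ 0.003 -0.    -1.   ]]
peg 1 1376 mean [0.6509 0.1123 0.04  ] circ [0.6521 0.1146] 0.0188 tool delta cm [-0.17 21.14]
peg 2 1948 mean [0.6404 0.0493 0.0438] circ [0.642  0.0505] 0.0216 tool delta cm [-0.17 14.65]
peg 3 1545 mean [ 0.6319 -0.0203  0.0443] circ [ 0.6297 -0.0218] 0.022 tool delta cm [-0.07  7.31]
peg 4 235 mean [ 0.6087 -0.0927  0.0335] circ [ 0.6137 -0.0931] 0.0147 tool delta cm [0.41 0.03]
```

View pics/w12.png

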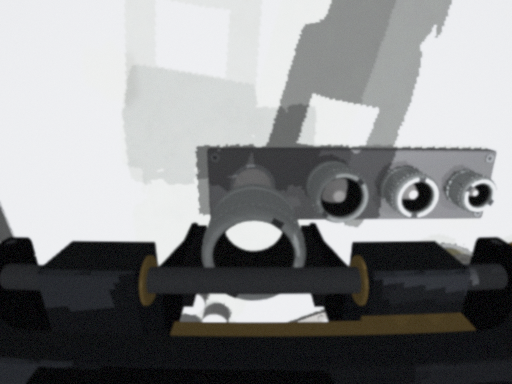

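The wrist view shows chucks 1–3 seated and chuck 4 held over peg 4 at (252,180), which it partly hides. Lowering it now.

```bash
python3 -m pendant '[{"jaw":0,"linear":[-0.15,0,2.5],"twist":0},{"jaw":0,"linear":[0,0,2],"twist":0},{"jaw":0,"linear":[0,0,1],"twist":0},{"jaw":0,"linear":[0,0,1],"twist":0},{"jaw":0,"linear":[0,0,1],"twist":0},{"jaw":0,"linear":[0,0,0.8],"twist":0},{"jaw":0,"linear":[0,0,0.7],"twist":0},{"jaw":0,"linear":[0,0,0.5],"twist":0},{"jaw":0,"linear":[0,0,0],"twist":0}]'
python3 -m pendant '[{"jaw":0,"linear":[0,0,0.2],"twist":0},{"jaw":0.72,"linear":[0,0,0],"twist":0},{"jaw":0.72,"linear":[0,0,0],"twist":0},{"jaw":0.72,"linear":[0,0,0],"twist":0},{"jaw":0.72,"linear":[0,0,0],"twist":0},{"jaw":0.72,"linear":[0,0,-1],"twist":0},{"jaw":0.72,"linear":[0,0,-2.5],"twist":0},{"jaw":0.72,"linear":[0,0,-3.5],"twist":0},{"jaw":0.72,"linear":[0,0,-3],"twist":0},{"jaw":0.72,"linear":[0,0,-1],"twist":0},{"jaw":0.72,"linear":[0,0,0],"twist":0},{"jaw":0.72,"linear":[0,0,0],"twist":0}]'
python3 chk.py scene,wrist; python3 -c "
from h import *
c=cams.camera('scene'); cv2.imwrite('pics/sceneF.png',c['color'])"
```

```text
time: 32.73
position: [0.6204, -0.0947, 0.0257]
tool_rot: [0.078, 0.997, -0.0, -0.0]
ft_force: [0.5, -1.0, -1.2]
grip_width: 0.0556
grip_force: 30.0
time: 33.73
position: [0.6205, -0.0946, 0.1353]
tool_rot: [0.078, 0.997, -0.0, 0.001]
ft_force: [0.1, 1.2, -0.4]
grip_width: 0.0626
grip_force: 0.0
scene seated? 1 [-0.0022 -0.0009] top z [0.0455 0.0472] seat 0.045
scene seated? 2 [-0.0016 -0.0025] top z [0.0518 0.0533] seat 0.051
scene seated? 3 [-0.0016 -0.0013] top z [0.0574 0.0596] seat 0.057
scene seated? 4 [-0.0004 -0.0003] top z [0.0628 0.0652] seat 0.063
wrist seated? 1 [-0.0011 -0.0008] top z [0.0442 0.0455] seat 0.045
wrist seated? 2 [0.0002 0.0006] top z [0.0504 0.0516] seat 0.051
wrist seated? 3 [0.     0.0019] top z [0.0567 0.0577] seat 0.057
wrist seated? 4 [0.0007 0.0026] top z [0.0629 0.0637] seat 0.063
```

View pics/sceneF.png

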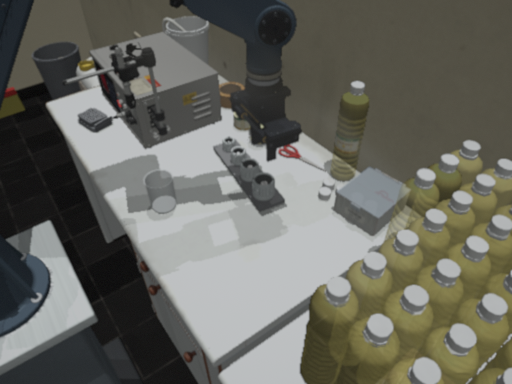

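All four chucks stand on the rail at their seated heights, from (228,145) to (263,187). The beaker is unmoved at (160,190), and the gripper is clear above the rail. Handing in.

```bash
python3 -c "
from rig import robot
print(robot.hand_in())"
```

```text
the job is handed in; nothing more can be done
None
```

All four chucks are on their matching pegs, released and fully down by the last camera check, and the job was handed in at about 34 s; the hand-in gave no verdict, and nothing touched the beaker or jar, though the jar was hidden from view in the last picture.

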